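# Change over the wax milling vice

## Robot

A 6-joint arm with a two-finger parallel gripper is mounted at the origin on the work surface. World frame = base frame: x ahead of the robot, y to its left, z up, the work surface at z = 0. Lengths are in m, angles in rad, forces in N, time in s.
With the tool pointing down it reaches from about 0.375 to 0.9 m from the base axis. Payload 3.1 kg.
Tool frame: the origin (TCP) lies where the fingers leave the gripper's body, on its centre line; the fingertips stand 73 mm ahead of it and the grasp point (between the pads) lies 54 mm ahead of it; z points along the fingers, y is the line along which they close (so a half turn about z gives the same grasp; the last joint's range is limited). The gripper opens to 85 mm and grips with 20 to 120 N. Pads are 22 mm wide; open, the fingers measure 114 mm over their backs; the gripper's body (76 mm by 85 mm) begins 54 mm behind the grasp point. The pads swing forward as they close: fully open they stand 13 mm farther back than shut.
Start: joints at [-1.427, 0.527, 1.433, -0, 1.181, -0.178], TCP at [0.198, -0.593, 0.304] pointing down, gripper open.
Joint ranges: [-3.08, 3.08], [-0.75, 2.2], [0.22, 2.44], [-1.43, 4.57], [0, 2.65], [-2.85, 2.85]. Speed limits (rad/s): [2.79, 2.79, 3.14, 3.14, 3.14, 3.14].

## Interface

Orientations are given as a unit quaternion [w, x, y, z].
In Python, from bench import ctrl, solver, snapshot, camera_params, sign_off, finder gives the robot as it stands. The module is installed in compiled form; this text tells all that it offers. Calls block until the motion is done:
- ctrl.movep(position, orientation): joint-space move of the TCP to a pose.
- ctrl.line_to(position, orientation=None, feed=0.15, f_stop=None): straight line of the TCP; orientation=None keeps the orientation; feed is the mean speed in m/s. With f_stop (N) it stops when the force on the tool has changed by that much, and returns True; else False.
- ctrl.move_joints(angles): joint-space move.
- ctrl.let_go() and ctrl.grasp(): open the fingers fully, or close them until they stop; the grip force is fixed at half the most.
- ctrl.hold(seconds).
- solver.ik(position, orientation): joint angles nearest the present ones, or None.
- snapshot(name): name is "scene" or "side" or "wrist"; returns the picture (480x640x3 uint8, blue, green, red); there is no depth.
- camera_params(name): a dict with "intrinsics" (3x3 intrinsics, pixels), "k1" (the pictures are not rectified: a ray, as slopes to the right and down, at radius r is drawn at 1 + k1 r^2 times it, then the intrinsics apply), "eye" and "rotation" of the camera in the world; the wrist camera has in their place "T_tool_cam" (4x4, takes a point from camera to tool coordinates, whose origin is the TCP and whose axes are the flange's). Camera axes: x right, y up, looking along -z (the intrinsics and any distortion apply to the point x, -y, -z); pixel columns grow to the right and rows downward; lengths in m; the calibration is good to about 2 mm. A picture is of the moment at which its call begins: read the wrist's pose just before it. camera_params takes no time and is no camera call.
A pose or a line that the arm cannot do raises ctrl.IKError and nothing moves.
- sign_off(): hands the job in; it is judged then, once.
Trained networks look in the newest picture that a camera, given by its name, has taken for a name from the list of things; names that differ only in an ending like _2 or _b are one class to them, and where a whole thing is asked for, a point or a joint stands for the part that bears it (a point fixed in the world has none). Each returns a list of dicts, best first, with "score" (0 to 1); they miss things now and then, are a little off and sometimes report something else, mostly with a low value. They report only what shows in the picture. A call takes as long as a camera call. They do not tell look-alikes from the thing itself.
- finder.find_in(target, camera): "pixel" ([column, row] in pixels, amid what is visible of it).
- finder.pinpoint(target, camera): "pixel" ([column, row] in pixels: a listed point, or the origin of a listed thing).
Readings, each from a call of its own:
- ctrl.current_t(): time.
- ctrl.current_joint_positions(): joint angles.
- ctrl.current_dq(): joint speeds.
- ctrl.current_tau(): joint torques, N m.
- ctrl.current_position(): TCP position.
- ctrl.current_orientation(): TCP orientation.
- ctrl.current_wrist_force(): force on the tool from outside, world axes, zero at the start.
- ctrl.current_wrist_torque(): the same for the moment, N m.
- ctrl.current_gripper_width(): finger opening in m.
- ctrl.current_grasp_force(): force on a finger pad.
Only numpy, scipy, OpenCV 4.12 (cv2) and the standard library are available. Lean on these libraries where they do the work, as an engineer would, in place of code of your own. Each camera call takes 0.05 s, during which the arm holds its last target. There are 200 camera calls.

## Task

The two wax models in the milling vice are finished: free the clamp handle, take them out and stand them upright in the plywood tray beside the other finished one. Then stand all the rectangular wax blanks from the bench in the vice bed, side by side in one row with their long sides across the bed, push the sliding jaw up firmly until the whole row is tight between the jaws, and turn the clamp handle fully home so that they stay gripped. Leave everything else on the bench where it is.

Things in the scene. Friction and masses are not known exactly. Their poses are not given: they have to be found in the camera images.
- vice: aluminium vice bed, fixed to the bench, 90 x 275 x 12 mm, origin under its centre. Its y axis runs along the bed, from the fixed jaw towards the sliding jaw. Blanks stand on the bed's top, z = 12 mm, in a channel 58 mm wide (x from -29 to 29 mm) between two side ledges that stand 5 mm above the bed and are 8 mm wide.
- fixed_jaw: steel jaw fixed at the -y end of the bed, 46 mm wide (x), 20 mm thick, 40 mm high; the origin lies at the foot of its gripping face, on the bed's top in the middle (y = -117.5 mm in the vice frame), axes as the vice's: the face looks to +y.
- sliding_jaw: steel jaw plate, 46 mm wide, top 40 mm above the bed, on a black rubber buffer (10 mm together) on the front of the grey sliding carriage (54 wide, 50 long, 34 mm high). The buffer gives 1 mm per 4 N, up to 4.5 mm, so a row pushed up firmly (8 to 12 N) while locking stays gripped. Origin at the foot of its gripping face, which looks to -y of the vice.
- carriage (a joint): slide of the sliding jaw's carriage along the bed. Its value is the gap between the jaw faces with the buffer unsqueezed (2 mm less than the row when pushed with 8 N), 0 to 0.19 m, growing to +y of the vice. Free, it slides with about 2.5 N, pushed by the clamp handle or the carriage; locked, 40 N does not move it. At the start it grips the two models at 0.0585 m.
- clamp (a joint): clamp handle on top of the carriage, a quarter-turn screw with a vertical axis: 0 is fully home (locked, clockwise seen from above), 1.4 rad is the open end stop (counter-clockwise). It begins to bite below 0.57 rad and counts as locked below 0.3 rad; takes about 0.25 N m and stays where it is left. Locked at the start.
- clamp_grip (a point): the middle of the clamp handle's black bar, on its axis, 68 mm above the bench and 35 mm behind the unsqueezed face of the sliding jaw. The bar is 50 mm long, 13 mm wide and 24 mm high (12 mm above and below this point); its length lies along this point's y axis, which is the vice's y axis when the clamp reads 0 and turns with the handle. The carriage's top lies 22 mm below this point.
- model_a: one finished wax model in the vice: a green wax block 50 (x) x 30 (y) x 26 mm high with a round dome 27 mm across milled on top, 38 mm high in all, about 50 g; origin under its centre. At the start the two stand side by side in the bed, this one against the fixed jaw, gripped across their y.
- model_b: the other finished wax model in the vice: a green wax block 50 (x) x 30 (y) x 26 mm high with a round dome 27 mm across milled on top, 38 mm high in all, about 50 g; origin under its centre. At the start the two stand side by side in the bed, this one against the sliding jaw, gripped across their y.
- old_model: an earlier finished model of the same shape and size, standing in the tray; to be left standing there.
- tray: low plywood tray fixed on the bench, 150 (x) x 210 (y) x 22 mm high, walls and floor 6 mm thick, origin under its centre; the old model stands near its -y end (about y = -65 mm), the rest is empty.
- blank_a: sawn green wax blank, a rectangular block 50 (x) x 24 (y, its thickness) x 36 mm high, origin under its centre, standing on the bench; may be absent (None from the start). 35 to 90 g.
- blank_b: sawn green wax blank, a rectangular block 50 (x) x 27 (y, its thickness) x 36 mm high, origin under its centre, standing on the bench; may be absent (None from the start). 35 to 90 g.
- blank_c: sawn green wax blank, a rectangular block 50 (x) x 30 (y, its thickness) x 36 mm high, origin under its centre, standing on the bench; may be absent (None from the start). 35 to 90 g.
- blank_d: sawn green wax blank, a rectangular block 50 (x) x 33 (y, its thickness) x 36 mm high, origin under its centre, standing on the bench; may be absent (None from the start). 35 to 90 g.
- blank_e: sawn green wax blank, a rectangular block 50 (x) x 36 (y, its thickness) x 36 mm high, origin under its centre, standing on the bench; may be absent (None from the start). 35 to 90 g.
- ring_wax: bystander: short round tube of the same green wax, 29 mm across, 50 mm high. Leave it.
- wire_cup: bystander: squat cup woven of silver wire, 56 mm across, 70 mm high. Leave it.
- wire_beaker: bystander: beaker woven of silver wire, 52 mm across, 85 mm high. Leave it.
- bead_jar: bystander: small clear jar, 44 mm across, 50 mm high. Leave it.
- pliers: bystander: pliers with red handles, lying, 150 mm long. Leave them.
- brush: bystander: small brush, lying, 170 mm long. Leave it.
Mind the look-alikes: they are no part of the job. Leave any orange look-alike of the blank_e alone. What is shaped like the model_a but black is not meant.

How it is judged:
By the outcome, as a careful person would: the job done as asked, in the order asked, and still so for the second after the job is handed in, with the robot touching nothing.
Of blank_a, blank_b, blank_c, blank_d, blank_e only 3 to 5 are there at a start; the rules pass over those that are not, and their reading is None.
At some moment in a run one of blank_a, blank_b, blank_c, blank_d, blank_e may be knocked a few centimetres aside while the robot is not near it.
Once in a run the grip may slacken for a moment while it holds something.
It also fails if it takes over 210 s, if anything falls off the work surface, if the arm or the gripper's body presses on something with over 40 N, if the wrist force passes 120 N, or if a joint passes its speed limit or range.

## Working session

There is one attempt and no reset: what is moved stays moved. The work goes in short steps, each a Python script; the robot and the scene stay as the last script left them, time stands still between calls to the robot, and variables do not carry over. Pictures are saved under pics/ and viewed, at most 14 in all, crops included, and the job is handed in when it is done.

```bash
ls; mkdir -p pics; python3 - <<'E'
from bench import ctrl, snapshot, camera_params
import cv2
for n in ("scene","side","wrist"):
    cv2.imwrite(f"pics/{n}0.png",snapshot(n)); print(n,camera_params(n))
print(ctrl.current_position(),ctrl.current_orientation(),ctrl.current_t())
E
```

```text
pics
scene {'intrinsics': array([[494.63184329,   0.        , 325.13875716],
       [  0.        , 494.63184329, 240.42052114],
       [  0.        ,   0.        ,   1.        ]]), 'k1': -0.12469496747210204, 'eye': array([ 1.11257699, -0.83837321,  1.2161701 ]), 'rotation': array([0.90368076, 0.32608898, 0.09875029, 0.2593751 ])}
side {'intrinsics': array([[459.20566426,   0.        , 322.6331118 ],
       [  0.        , 459.20566426, 240.72549187],
       [  0.        ,   0.        ,   1.        ]]), 'k1': 0.036638285533116564, 'eye': array([0.29561287, 0.81769184, 0.71640059]), 'rotation': array([-0.16135656, -0.07265478,  0.45246914,  0.87404635])}
wrist {'intrinsics': array([[420.29897937,   0.        , 316.0844371 ],
       [  0.        , 420.29897937, 238.77269691],
       [  0.        ,   0.        ,   1.        ]]), 'k1': 0.024115705745894233, 'T_tool_cam': array([[ 9.89507711e-04,  9.60735997e-01,  2.77462368e-01,
         7.04112325e-02],
       [ 9.99999435e-01, -8.43111367e-04, -6.46933544e-04,
         6.40560593e-04],
       [-3.87600668e-04,  2.77462851e-01, -9.60736288e-01,
        -6.89628600e-02],
       [ 0.00000000e+00,  0.00000000e+00,  0.00000000e+00,
         1.00000000e+00]])}
[ 0.19824743 -0.59227948  0.30314278] [-8.52682716e-04  9.87002963e-01  1.60699793e-01  2.87757292e-05] 0.15
```

View pics/scene0.png

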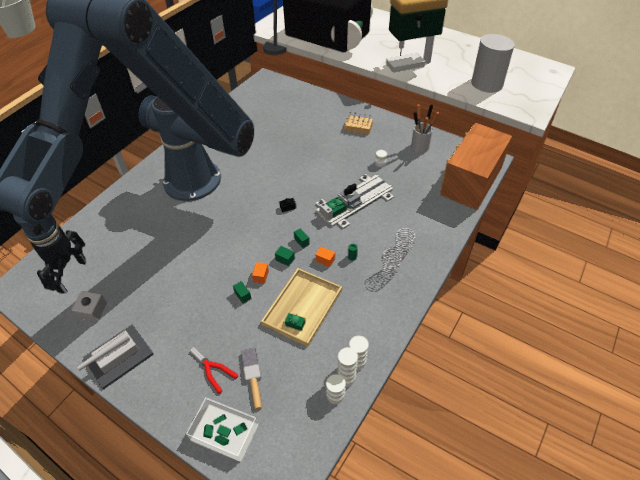

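View pics/side0.png

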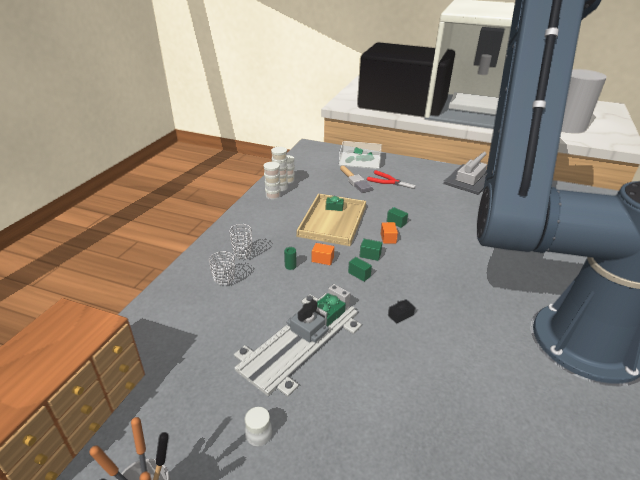

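```bash
cat > h.py <<'E'
import numpy as np, cv2
from scipy.spatial.transform import Rotation as R
from bench import ctrl, solver, snapshot, camera_params, finder
def cam(n, tool=None):
    c=camera_params(n); 
    if n=="wrist":
        p,q=tool; Rt=R.from_quat(np.array(q)[[1,2,3,0]]).as_matrix(); T=np.array(c["T_tool_cam"])
        return c["intrinsics"],c["k1"],Rt@T[:3,3]+p,Rt@T[:3,:3]
    return c["intrinsics"],c["k1"],np.array(c["eye"]),R.from_quat(np.array(c["rotation"])[[1,2,3,0]]).as_matrix()
def pose(): return np.array(ctrl.current_position()),np.array(ctrl.current_orientation())
def unproj(C,px,z):
    K,k,e,Rm=C; px=np.atleast_2d(np.array(px,float)); s=cv2.undistortPoints(px[:,None],K,np.array([k,0,0,0,0.]))[:,0]
    d=np.c_[s[:,0],-s[:,1],-np.ones(len(s))]@Rm.T
    return e+d*((z-e[2])/d[:,2])[:,None]
def proj(C,P):
    K,k,e,Rm=C; c=(np.atleast_2d(P)-e)@Rm; s=np.c_[c[:,0],-c[:,1]]/-c[:,2:]; s=s*(1+k*(s**2).sum(1,keepdims=True))
    return s*[K[0,0],K[1,1]]+K[:2,2]
def quat(yaw):  # tool down, tool y (closing) axis at angle yaw in the world, modulo pi
    x,y,z,w=(R.from_euler('z',yaw+np.pi/2)*R.from_euler('x',np.pi)).as_quat(); return np.array([w,x,y,z])
def shot(tag=None):
    t=pose(); im=snapshot("wrist"); 
    if tag: cv2.imwrite(f"pics/{tag}.png",im)
    return im,cam("wrist",t)
E
python3 - <<'E'
from h import *
S=cam("scene");D=cam("side")
for n,z,s,d in [("bl1",.018,(242,292),(398,216)),("bl2",.018,(285,255),(371,249)),("bl3",.018,(302,237),(360,269)),("or1",.018,(261,272),(390,232)),("or2",.018,(326,256),(323,254)),("black",.015,(287,204),(401,311)),("old",.02,(295,321),(335,203)),("handle",.068,(350,188),(309,307)),("models",.04,(334,206),(330,305)),("ring",.025,(352,252),(290,258))]:
    print(n,unproj(S,s,z)[0].round(3),unproj(D,d,z)[0].round(3))
for n,q in [("tray c",((262,325),(309,343),(341,289),(295,270)))]:
    print(n,unproj(S,q,.022).round(3))
E
```

```text
bl1 [ 0.468 -0.293  0.018] [ 0.467 -0.301  0.018]
bl2 [ 0.496 -0.113  0.018] [ 0.496 -0.118  0.018]
bl3 [ 0.5   -0.025  0.018] [ 0.499 -0.03   0.018]
or1 [ 0.472 -0.205  0.018] [ 0.469 -0.213  0.018]
or2 [ 0.606 -0.05   0.018] [ 0.603 -0.053  0.018]
black [0.374 0.071 0.015] [0.376 0.073 0.015]
old [ 0.655 -0.291  0.02 ] [ 0.656 -0.298  0.02 ]
handle [0.542 0.202 0.068] [0.546 0.186 0.068]
models [0.526 0.126 0.04 ] [0.518 0.137 0.04 ]
ring [0.668 0.001 0.025] [0.67  0.001 0.025]
tray c [[ 0.586 -0.352  0.022]
 [ 0.727 -0.329  0.022]
 [ 0.709 -0.133  0.022]
 [ 0.557 -0.147  0.022]]
```

```bash
python3 - <<'E'
from h import *
for tag,p,y in [("w1",(0.53,-0.2,0.36),0.),("w2",(0.54,0.14,0.36),0.)]:
    ctrl.movep(np.array(p),quat(y)); print(pose(),ctrl.current_joint_positions(),ctrl.current_t())
    shot(tag); np.save(f"{tag}.npy",np.r_[pose()])if 0 else np.savez(tag,p=pose()[0],q=pose()[1])
    for n in ("vice","fixed_jaw","sliding_jaw","clamp_grip","model_a","tray","blank_a","old_model"):
        r=finder.pinpoint(n,"wrist"); print(n,[(np.round(k["pixel"]),round(k["score"],2)) for k in r if k["score"]>.3])
E
```

```text
(array([ 0.52976712, -0.20099375,  0.35985201]), array([ 1.81139071e-05,  7.07653697e-01,  7.06559419e-01, -1.76690938e-04])) [-5.59656268e-01  3.87107131e-01  1.51329318e+00 -3.72539093e-04
  1.24123642e+00 -5.57988153e-01] 2.025
vice [(array([420., 216.]), 0.51)]
fixed_jaw []
sliding_jaw []
clamp_grip []
model_a []
tray [(array([423., 217.]), 0.57), (array([421., 422.]), 0.36)]
blank_a [(array([262., 272.]), 0.92), (array([261., 196.]), 0.9), (array([391.,  30.]), 0.89), (array([283.,   1.]), 0.86), (array([278., 102.]), 0.85)]
old_model [(array([432., 273.]), 0.83)]
(array([0.54039194, 0.13914454, 0.36004749]), array([ 3.54593630e-04,  7.07405447e-01,  7.06807898e-01, -4.76640375e-05])) [ 5.20020965e-02  3.74271566e-01  1.53396867e+00 -6.26243251e-04
  1.23294882e+00  5.30546115e-02] 3.7583
vice [(array([328., 107.]), 0.92)]
fixed_jaw [(array([292., 220.]), 0.69)]
sliding_jaw [(array([309., 163.]), 0.9)]
clamp_grip [(array([322., 134.]), 0.81)]
model_a [(array([302., 181.]), 0.86), (array([164., 252.]), 0.67), (array([292., 207.]), 0.65)]
tray []
blank_a [(array([368., 354.]), 0.8), (array([279., 399.]), 0.65), (array([279., 336.]), 0.63)]
old_model [(array([324., 136.]), 0.6), (array([554., 210.]), 0.51)]
```

View pics/w1.png

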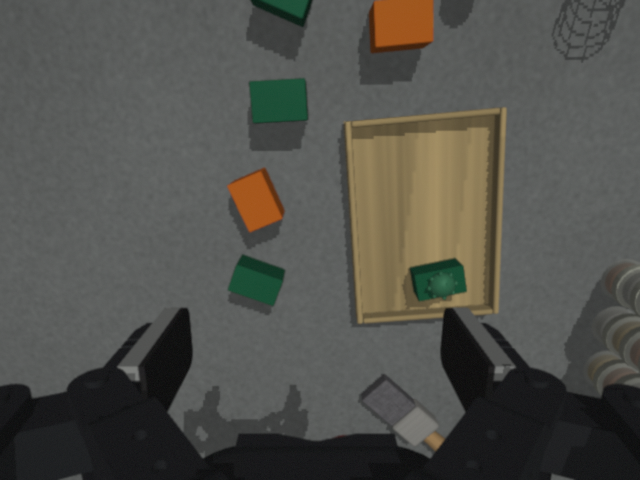

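View pics/w2.png

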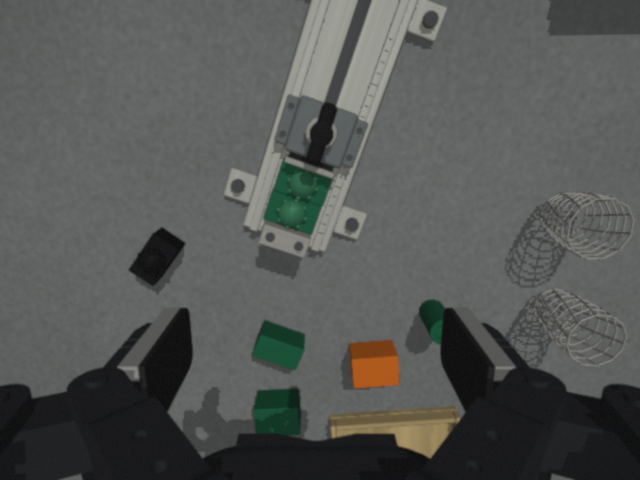

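```bash
cat >> h.py <<'E'
def tops(im,C,z,amin=300):
    """bright top faces of green things: centre, long-axis yaw, size (m)"""
    b,g,r=[im[...,i].astype(int) for i in range(3)]
    m=((g-r>25)&(g>50)).astype(np.uint8)
    n,l,st,_=cv2.connectedComponentsWithStats(m); out=[]
    for i in range(1,n):
        if st[i,4]<amin: continue
        msk=l==i
        gv=g[msk]; t,_=cv2.threshold(gv.astype(np.uint8),0,255,cv2.THRESH_OTSU)
        hi,lo=gv[gv>t].mean(),gv[gv<=t].mean()
        mm=(msk&(g>t)).astype(np.uint8) if hi-lo>12 and (gv>t).mean()>.3 else msk.astype(np.uint8)
        mm=cv2.morphologyEx(mm,cv2.MORPH_OPEN,np.ones((3,3)))
        cs=max(cv2.findContours(mm,0,cv2.CHAIN_APPROX_NONE)[0],key=cv2.contourArea)[:,0]
        w=unproj(C,cs,z)[:,:2]
        (cx,cy),(a,bb),th=cv2.minAreaRect((w*1000).astype(np.float32)); th=np.radians(th)
        if a<bb: a,bb,th=bb,a,th+np.pi/2
        out.append(dict(c=np.array([cx,cy])/1000,size=(round(a,1),round(bb,1)),yaw=(th+np.pi/2)%np.pi-np.pi/2,px=cs.mean(0).round(),hilo=(hi,lo)))
    return out
def load(tag):
    d=np.load(tag+".npz"); return cv2.imread(f"pics/{tag}.png"),cam("wrist",(d["p"],d["q"]))
E
python3 - <<'E'
from h import *
for t in("w1","w2"):
    im,C=load(t)
    for o in tops(im,C,.036): print(t,o["c"].round(4),o["size"],np.degrees(o["yaw"]).round(1),o["px"],np.round(o["hilo"]))
im,C=load("w2")
px=[(292,220),(309,163),(322,134),(328,107)]; zs=[.012,.012,.068,0]; ys=[-.1175,-.059,-.024,0]
W=np.array([unproj(C,p,z)[0,:2] for p,z in zip(px,zs)]); print(W.round(4))
d=np.polyfit(ys,W,1); print("dir",d[0],"yaw",np.degrees(np.arctan2(-d[0][0],d[0][1])),"org",d[1])
# tray top rim outline in w1 by eye
im,C=load("w1"); print(unproj(C,[(346,123),(505,108),(498,314),(358,325)],.022).round(3))
E
```

```text
w1 [ 0.505  -0.0445] (33.2, 11.8) -0.0 [288.   5.] [79. 60.]
w1 [ 0.4962 -0.117 ] (48.2, 34.0) 3.1 [278. 100.] [79. 67.]
w1 [ 0.4682 -0.2932] (48.5, 29.3) -20.8 [255. 285.] [77. 54.]
w1 [ 0.6538 -0.2911] (48.1, 34.4) 13.0 [440. 282.] [93. 70.]
w2 [0.5177 0.1219] (48.5, 30.6) -19.1 [293. 213.] [86. 65.]
w2 [ 0.665  -0.0055] (26.5, 10.3) -85.8 [437. 332.] [77. 54.]
w2 [ 0.5002 -0.0293] (48.7, 26.8) -21.3 [278. 352.] [80. 57.]
w2 [ 0.4963 -0.1032] (55.4, 48.5) 89.9 [276. 413.] [76. 55.]
[[0.5162 0.1079]
 [0.5339 0.1653]
 [0.5458 0.195 ]
 [0.5524 0.2178]]
dir [0.31091429 0.93107547] yaw -18.46572533778202 org [0.55264508 0.21816002]
[[ 0.558 -0.137  0.022]
 [ 0.703 -0.124  0.022]
 [ 0.722 -0.332  0.022]
 [ 0.575 -0.345  0.022]]
```

```bash
python3 - <<'E'
from h import *
yaw=np.radians(-18.5)
ctrl.movep(np.array([.545,.175,.26]),quat(yaw)); ctrl.hold(.2)
im,C=shot("w3"); p,q=pose(); np.savez("w3",p=p,q=q)
W=[];Y=[]
for n,z,y in (("fixed_jaw",.012,-.1175),("sliding_jaw",.012,-.059),("clamp_grip",.068,-.024),("vice",0,0)):
    r=[k for k in finder.pinpoint(n,"wrist") if k["score"]>.4]
    if r: w=unproj(C,r[0]["pixel"],z)[0]; print(n,np.round(r[0]["pixel"]),r[0]["score"],w.round(4)); W.append(w[:2]);Y.append(y)
d=np.polyfit(Y,np.array(W),1);print(d,np.degrees(np.arctan2(-d[0][0],d[0][1])))
for o in tops(im,C,.038): print(o)
E
```

```text
fixed_jaw [304. 298.] 0.64 [0.5155 0.1082 0.012 ]
sliding_jaw [304. 226.] 0.84 [0.535  0.1663 0.012 ]
clamp_grip [301. 202.] 0.68 [0.5441 0.1947 0.068 ]
vice [302. 155.] 0.97 [0.5511 0.2174 0.    ]
[[0.30245176 0.92360104]
 [0.55159111 0.21796413]] -18.1320760184397
{'c': array([0.51780396, 0.12224296]), 'size': (48.1, 29.4), 'yaw': np.float64(-0.3236466435843326), 'px': array([302., 296.]), 'hilo': (np.float64(83.163782447466), np.float64(63.6787610619469))}
{'c': array([0.67144489, 0.01726764]), 'size': (50.3, 8.5), 'yaw': np.float64(-1.1121945941820441), 'px': array([529., 355.]), 'hilo': (np.float64(70.32394366197182), np.float64(52.490338164251206))}
{'c': array([0.50820416, 0.00559953]), 'size': (38.6, 12.1), 'yaw': np.float64(-0.37708470191148), 'px': array([335., 422.]), 'hilo': (np.float64(53.34901960784314), np.float64(51.71774193548387))}
```

View pics/w3.png

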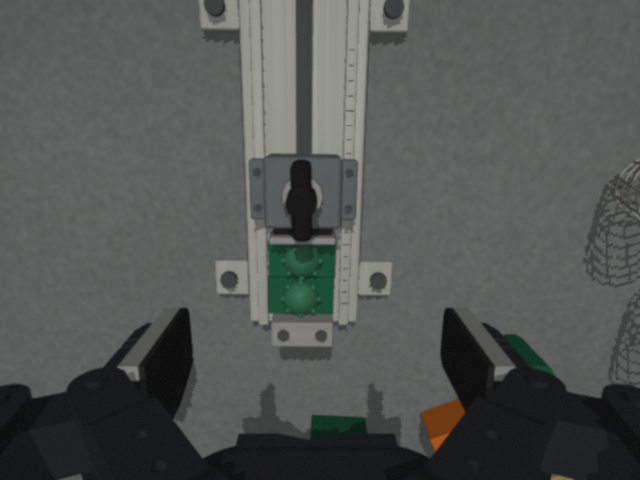

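```bash
cat >> h.py <<'E'
VY=np.radians(-18.4); VO=np.array([.5522,.2178]); ux=np.array([np.cos(VY),np.sin(VY)]); uy=np.array([-ux[1],ux[0]])
def V(x,y): return VO+x*ux+y*uy
def G(xy,zg): return np.array([xy[0],xy[1],zg+.054])
def stat(s=""): print(s,"t%.1f"%ctrl.current_t(),"w%.4f"%ctrl.current_gripper_width(),"f%.1f"%ctrl.current_grasp_force(),"F",np.round(ctrl.current_wrist_force(),1),"T",np.round(ctrl.current_wrist_torque(),2),"p",np.round(ctrl.current_position(),4))
E
python3 - <<'E'
from h import *
h=np.array([.5446,.195]); z=.071
ctrl.movep(G(h,.13),quat(VY)); ctrl.line_to(G(h,z),feed=.1,f_stop=8); stat("down")
ctrl.grasp(); ctrl.hold(.2); stat("grip")
p=np.array(ctrl.current_position())
for a in np.linspace(.2,1.4,7):
    ctrl.movep(p,quat(VY+a)); stat("%.2f"%a)
E
```

```text
down t6.3 w0.0852 f0.0 F [ 0.8 -0.1  0.1] T [-0.01  0.01  0.03] p [0.5451 0.195  0.1256]
grip t7.1 w0.0234 f58.6 F [-1.6  1.1  5.7] T [0.11 0.35 0.02] p [0.5442 0.1952 0.1258]
0.20 t7.4 w0.0236 f59.4 F [-0.9 -0.3 -0.8] T [-0.04 -0.02  0.19] p [0.5444 0.1952 0.1258]
0.40 t7.7 w0.0232 f59.4 F [ 1.  -0.7 -0.2] T [-0.04 -0.12  0.14] p [0.5446 0.1952 0.1258]
0.60 t8.1 w0.0230 f59.2 F [ 1.7  0.  -1.7] T [-0.02 -0.3   0.07] p [0.5448 0.1953 0.1258]
0.80 t8.4 w0.0231 f59.1 F [ 2.5  0.4 -1.3] T [ 0.03 -0.57  0.14] p [0.545  0.1953 0.1258]
1.00 t8.7 w0.0232 f59.0 F [ 4.4  1.9 -3.3] T [ 0.17 -0.8   0.14] p [0.5452 0.1955 0.1259]
1.20 t9.0 w0.0235 f59.0 F [ 5.1  2.5 -4.7] T [ 0.31 -0.87  0.11] p [0.5454 0.1956 0.1259]
1.40 t9.3 w0.0236 f59.0 F [ 6.1  2.  -4.2] T [ 0.38 -0.91 -0.11] p [0.5455 0.1958 0.1259]
```

```bash
python3 - <<'E'
from h import *
a=snapshot("side")[240:400,220:420]; b=snapshot("scene")[150:250,290:415]; im,_=shot()
cv2.imwrite("pics/s4.png",np.hstack([cv2.resize(a,(400,320),interpolation=3),cv2.resize(b,(400,320),interpolation=3)]))
E
```

```text
(no output)
```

View pics/s4.png

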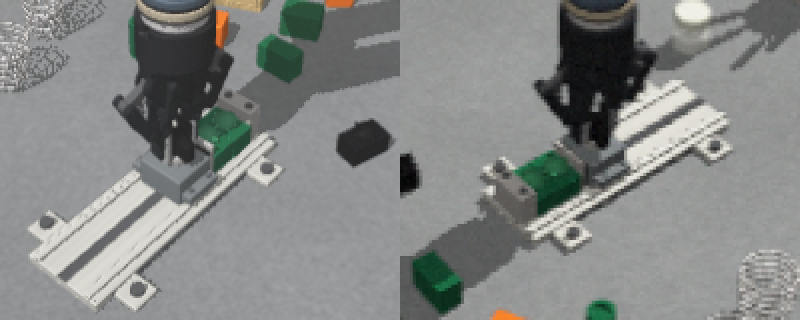

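```bash
python3 - <<'E'
from h import *
p=np.array(ctrl.current_position())
s=ctrl.line_to(p+np.r_[uy*.012,0],feed=.03,f_stop=15); stat(s)
if not s:
    s=ctrl.line_to(p+np.r_[uy*.105,0],feed=.06,f_stop=15); stat(s)
E
```

```text
False t10.0 w0.0233 f59.3 F [ 3.1 -2.6 -2.5] T [-0.61 -0.63 -0.25] p [0.5494 0.2067 0.1258]
False t11.7 w0.0231 f59.3 F [ 6.1 -3.8 -2.1] T [-0.7  -1.01 -0.17] p [0.5796 0.2944 0.1259]
```

```bash
python3 - <<'E'
from h import *
ctrl.let_go(); p=np.array(ctrl.current_position()); ctrl.line_to(p+[0,0,.07]); 
m=V(0,-.08); ctrl.movep(np.array([m[0],m[1],.26]),quat(VY)); ctrl.hold(.2)
im,C=shot("w5"); p,q=pose(); np.savez("w5",p=p,q=q)
for n,z in (("sliding_jaw",.012),("clamp_grip",.068)):
    r=finder.pinpoint(n,"wrist")[0]; w=unproj(C,r["pixel"],z)[0]; e=w[:2]-VO; print(n,r["score"],w.round(4),"vice",(e@ux).round(4),(e@uy).round(4))
for o in tops(im,C,.038): print(o["c"],o["size"],np.degrees(o["yaw"]))
stat()
E
```

```text
Traceback (most recent call last):
IndexError: list index out of range
```

View pics/w5.png

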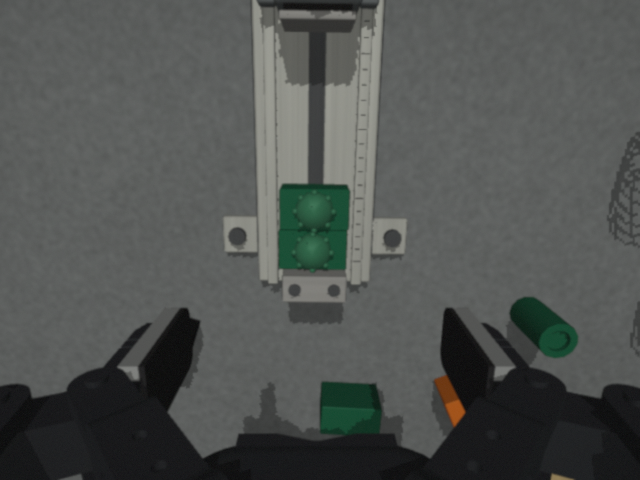

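```bash
cat >> h.py <<'E'
TY=np.radians(5); TO=np.array([.6395,-.2345])
def Tr(x,y): return TO+x*np.array([np.cos(TY),np.sin(TY)])+y*np.array([-np.sin(TY),np.cos(TY)])
def pick(xy,yaw,zg,zs=.12):
    ctrl.movep(G(xy,zs),quat(yaw)); s=ctrl.line_to(G(xy,zg),feed=.12,f_stop=8); stat(f"down {s}")
    ctrl.grasp(); stat("grip"); ctrl.line_to(G(xy,zs),feed=.12); ctrl.hold(.3); stat("lift")
    return .04<ctrl.current_gripper_width()<.06
def place(xy,yaw,zg,zs=.12,f=5):
    ctrl.movep(G(xy,zs),quat(yaw)); stat("above"); s=ctrl.line_to(G(xy,zg+.015),feed=.12,f_stop=10)
    s2=ctrl.line_to(G(xy,zg-.004),feed=.03,f_stop=f); stat(f"placed {s} {s2}")
    ctrl.let_go(); ctrl.line_to(G(xy,zs),feed=.15)
E
python3 - <<'E'
from h import *
im,C=load("w5")
for w in unproj(C,[(312,251),(314,211)],.046)[:,:2]: print(((w-VO)@ux).round(4),((w-VO)@uy).round(4))
c=V(0,-.0725); print(pick(c,VY,.038))
im,C=shot("w6")
E
```

```text
-0.0026 -0.1003
-0.0012 -0.0715
down False t15.6 w0.0853 f0.0 F [ 0.7 -0.1  0.2] T [ 0.02 -0.06  0.08] p [0.53   0.1491 0.0929]
grip t16.0 w0.0486 f63.3 F [-1.2 -0.3  5.2] T [0.04 0.16 0.01] p [0.5297 0.1491 0.093 ]
lift t17.2 w0.0488 f63.2 F [-0.   0.6 -0.6] T [0.01 0.01 0.03] p [0.5291 0.149  0.1733]
True
```

```bash
python3 - <<'E'
from h import *
place(Tr(0,.058),TY,.0325)
c=V(0,-.1015); ok=pick(c,VY,.038); print(ok)
if ok:
    place(Tr(0,.008),TY,.0325)
    ctrl.movep(np.array([.53,-.2,.36]),quat(0)); ctrl.hold(.2); im,C=shot("w7"); np.savez("w7",p=pose()[0],q=pose()[1])
    for o in tops(im,C,.036): print(o["c"].round(4),o["size"],np.degrees(o["yaw"]).round(1),o["px"])
stat()
E
```

```text
above t18.5 w0.0485 f63.2 F [ 0.2  1.  -0.6] T [-0.   -0.01 -0.02] p [ 0.634  -0.1755  0.1738]
placed False True t19.8 w0.0482 f63.8 F [-0.4  0.1  4.1] T [0.08 0.01 0.06] p [ 0.6346 -0.1769  0.0871]
down False t23.0 w0.0854 f0.0 F [ 0.2 -0.1  0.5] T [-0.02 -0.01  0.04] p [0.5207 0.1213 0.0923]
grip t23.5 w0.0486 f61.6 F [-1.2 -1.1  4.5] T [0.05 0.12 0.02] p [0.5205 0.1215 0.0931]
lift t24.6 w0.0481 f61.8 F [ 0.8 -0.3 -0.4] T [ 0.04  0.   -0.03] p [0.5199 0.1215 0.1733]
True
above t26.0 w0.0481 f61.8 F [ 0.   0.8 -1.1] T [-0.03 -0.01  0.  ] p [ 0.6385 -0.2252  0.1737]
placed False True t27.2 w0.0483 f62.3 F [0.1 0.4 5. ] T [ 0.08  0.03 -0.05] p [ 0.6389 -0.2267  0.0872]
[ 0.5041 -0.0436] (37.2, 12.5) 0.1 [287.   5.]
[ 0.4961 -0.1169] (48.1, 34.1) 3.1 [278. 101.]
[ 0.6324 -0.1756] (48.0, 30.3) 5.2 [428. 169.]
[ 0.6355 -0.212 ] (48.5, 30.3) 5.3 [428. 207.]
[ 0.4683 -0.2933] (48.6, 29.3) -20.8 [255. 287.]
[ 0.6547 -0.2921] (47.0, 30.6) 12.8 [438. 286.]
 t29.6 w0.0852 f0.0 F [ 0.2 -0.1 -0.3] T [ 0.01 -0.02 -0.02] p [ 0.5302 -0.2001  0.3583]
```

View pics/w7.png

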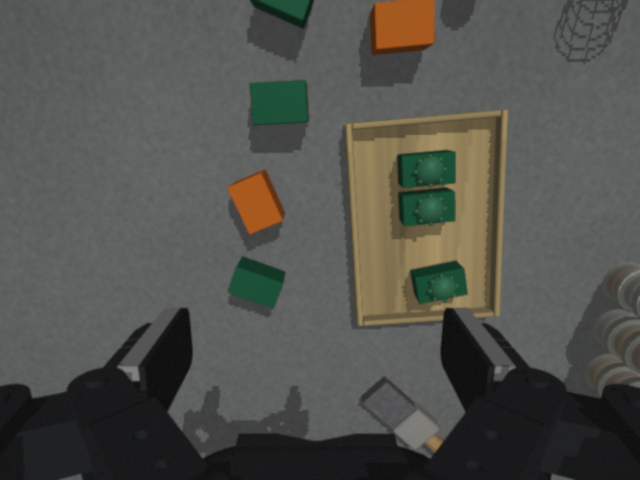

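```bash
python3 - <<'E'
from h import *
im,C=load("w5"); w=unproj(C,[(258,240),(377,240)],.012)[:,:2]; print("bed edges x",(w-VO)@ux)
if pick(np.array([.4683,-.2933]),np.radians(-20.8),.028):
    place(V(0,-.0985),VY,.0405)
    p=V(0,-.0985)
    ctrl.movep(np.array([.53,-.12,.36]),quat(0)); ctrl.hold(.2); im,C=shot("w8"); np.savez("w8",p=pose()[0],q=pose()[1])
    for o in tops(im,C,.036): print(o["c"].round(4),o["size"],np.degrees(o["yaw"]).round(1),o["px"])
stat()
E
```

```text
bed edges x [-0.04550227  0.04783044]
down False t31.3 w0.0853 f0.0 F [ 0.3  0.5 -0.1] T [-0.03  0.02 -0.02] p [ 0.4688 -0.2935  0.0827]
grip t31.8 w0.0493 f63.3 F [-0.2  0.1  6.2] T [ 0.11  0.1  -0.04] p [ 0.4687 -0.2937  0.083 ]
lift t33.0 w0.0488 f62.5 F [-0.2 -0.2 -0.2] T [ 0.02 -0.07 -0.05] p [ 0.4681 -0.2932  0.1734]
above t34.5 w0.0492 f62.5 F [ 1.2 -1.5 -0.6] T [-0.01 -0.03 -0.04] p [0.5216 0.1234 0.1741]
placed False True t35.7 w0.0487 f63.3 F [-0.8 -0.   5. ] T [0.01 0.06 0.04] p [0.5213 0.1244 0.0949]
[0.6734 0.0032] (28.2, 27.0) -82.8 [485.  53.]
[ 0.4997 -0.0303] (48.0, 25.6) -21.5 [282.  95.]
[ 0.4684 -0.0841] (48.1, 34.2) 2.8 [250. 157.]
[ 0.6337 -0.1907] (71.4, 48.0) -85.1 [421. 267.]
[ 0.6459 -0.2933] (31.5, 29.2) -78.6 [425. 358.]
 t38.3 w0.0851 f0.0 F [0.1 0.2 1.4] T [-0.   -0.01 -0.  ] p [ 0.53   -0.1191  0.3592]
```

View pics/w8.png

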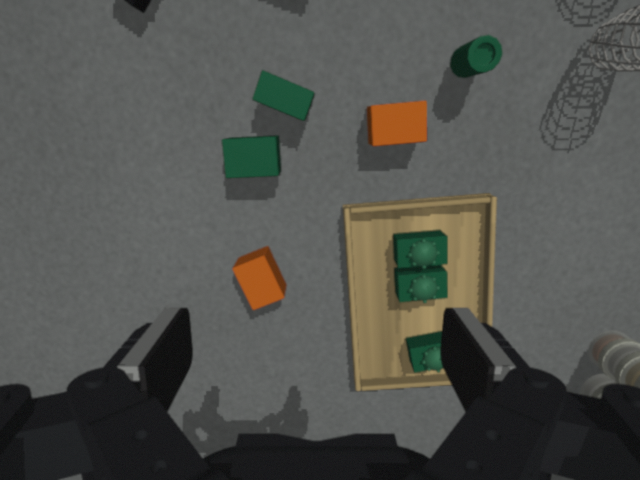

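```bash
python3 - <<'E'
from h import *
def look(tag):
    ctrl.movep(np.array([.53,-.12,.36]),quat(0)); ctrl.hold(.15); im,C=shot(tag); np.savez(tag,p=pose()[0],q=pose()[1])
    return [o for o in tops(im,C,.036) if o["c"][0]<.56]
if pick(np.array([.4684,-.0841]),np.radians(2.8),.028):
    place(V(.001,-.0615),VY,.0405)
    L=look("w9"); print([(o["c"].round(4),o["size"],np.degrees(o["yaw"]).round(1)) for o in L])
    if len(L)==1 and pick(L[0]["c"],L[0]["yaw"],.028):
        place(V(.001,-.0245),VY,.0405)
        m=V(0,-.05); ctrl.movep(np.array([m[0],m[1],.27]),quat(VY)); ctrl.hold(.2); im,C=shot("w10"); np.savez("w10",p=pose()[0],q=pose()[1])
        for o in tops(im,C,.048): print(((o["c"]-VO)@ux).round(4),((o["c"]-VO)@uy).round(4),o["size"],np.degrees(o["yaw"]-VY).round(1))
stat()
E
```

```text
down False t40.0 w0.0854 f0.0 F [ 0.  -0.2  0.1] T [-0.04 -0.04  0.03] p [ 0.4689 -0.0843  0.0826]
grip t40.5 w0.0488 f63.1 F [0.2 0.  4.1] T [0.07 0.07 0.01] p [ 0.4688 -0.0842  0.0829]
lift t41.7 w0.0492 f62.4 F [ 0.1 -0.2 -0.4] T [ 0.03  0.01 -0.03] p [ 0.4682 -0.084   0.1734]
above t42.7 w0.0489 f62.3 F [-0.7 -0.5 -0.1] T [ 0.03 -0.07 -0.02] p [0.5335 0.1586 0.1738]
placed False True t43.9 w0.0493 f63.1 F [-1.1  0.5  3.9] T [-0.05 -0.02 -0.06] p [0.5339 0.1593 0.0949]
[(array([ 0.4998, -0.0301]), (48.0, 25.1), np.float64(-21.3))]
down False t48.2 w0.0855 f0.0 F [ 0.2  1.1 -0.1] T [ 0.04 -0.01 -0.  ] p [ 0.5004 -0.0304  0.0826]
grip t48.7 w0.0492 f62.9 F [-0.7 -0.4  6.6] T [ 0.03  0.12 -0.09] p [ 0.5002 -0.0302  0.0829]
lift t49.9 w0.0486 f62.2 F [-1.5 -0.  -0.1] T [-0.01  0.01 -0.  ] p [ 0.4996 -0.0301  0.1734]
above t50.8 w0.0486 f62.2 F [-1.   0.1 -0.4] T [-0.   -0.01 -0.03] p [0.5451 0.1934 0.1738]
placed False True t52.0 w0.0489 f62.9 F [ 0.7 -0.3  4.2] T [-0.01  0.    0.02] p [0.5455 0.1944 0.0949]
0.0015 -0.024 (48.2, 25.5) 0.1
0.0015 -0.0606 (48.1, 33.3) 0.1
0.0007 -0.098 (48.2, 27.7) 0.2
0.1815 -0.1641 (27.7, 17.5) -24.9
 t53.9 w0.0855 f0.0 F [-0.2  0.1  0.5] T [-0.01 -0.02 -0.01] p [0.5357 0.1705 0.2682]
```

View pics/w10.png

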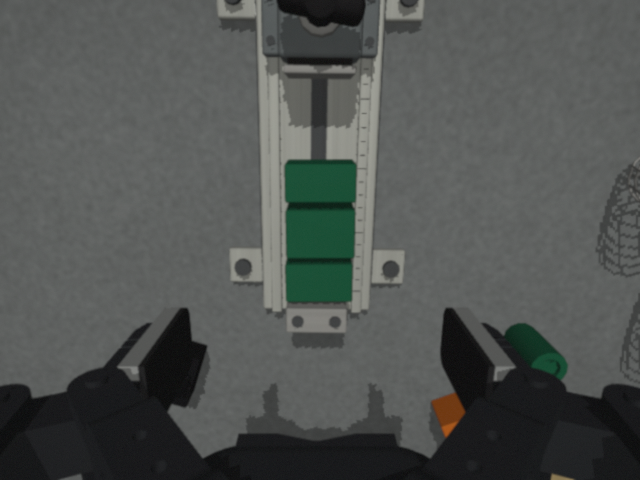

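```bash
python3 - <<'E'
from h import *
h=np.array([.5796,.2944])
def fy(): return np.mean([np.dot(ctrl.current_wrist_force()[:2],uy) for _ in range(5) if not ctrl.hold(.02)])
ctrl.movep(G(h,.14),quat(VY+1.4)); f0=fy(); ctrl.line_to(G(h,.071),feed=.1,f_stop=8); stat("down")
ctrl.grasp(); ctrl.hold(.2); stat("grip"); print("free",f0,"gripped",fy())
p=np.array(ctrl.current_position())
def y(): return (np.array(ctrl.current_position())[:2]-VO)@uy
s=ctrl.line_to(p-np.r_[uy*.06,0],feed=.04,f_stop=14); print(s,y(),fy())
p=np.array(ctrl.current_position())
if not s: s=ctrl.line_to(p-np.r_[uy*.03,0],feed=.012,f_stop=10); print(s,y(),fy())
stat()
E
```

```text
down t55.9 w0.0854 f0.0 F [0.4 0.5 0.6] T [ 0.02  0.01 -0.  ] p [0.58   0.2945 0.1254]
grip t56.7 w0.0234 f58.7 F [-0.6 -1.3  6. ] T [-0.18  0.24 -0.04] p [0.5798 0.2944 0.1258]
free -0.05491365247337008 gripped -1.258931091442884
False 0.021129179782955455 2.204977912308464
True 0.008603500091700944 4.367862511386914
 t60.0 w0.0232 f58.7 F [0.4 4.  1.9] T [ 0.56 -0.09 -0.01] p [0.556  0.2258 0.1258]
```

```bash
python3 - <<'E'
from h import *
def fy(): return np.mean([np.dot(ctrl.current_wrist_force()[:2],uy) for _ in range(8) if not ctrl.hold(.02)])
def y(): return (np.array(ctrl.current_position())[:2]-VO)@uy
p=np.array(ctrl.current_position()); print(fy())
for i in range(1,13):
    ctrl.line_to(p-np.r_[uy*.0005*i,0],feed=.01); f=fy(); print(i,y().round(5),f.round(2))
    if f>12: break
E
```

```text
3.5312922145906316
1 0.00871 4.97
2 0.00862 6.29
3 0.00848 7.18
4 0.00825 8.52
5 0.00801 9.07
6 0.00776 10.33
7 0.00752 10.71
8 0.00725 11.89
9 0.00697 12.23
```

```bash
python3 - <<'E'
from h import *
def fy(): return np.mean([np.dot(ctrl.current_wrist_force()[:2],uy) for _ in range(8) if not ctrl.hold(.02)])
c=np.array(ctrl.current_position()); x0=(c[:2]-VO)@ux; y0=(c[:2]-VO)@uy
yt=.0045
def tgt(): return np.r_[V(x0,yt),c[2]]
for i in range(6):
    ctrl.line_to(tgt(),feed=.01); f=fy(); print(yt,f.round(2))
    if 11.7<f<13: break
    yt-= np.clip((12.3-f)*.0006,-.001,.001)
for a in np.r_[np.linspace(1.25,0,10),-.04]:
    ctrl.movep(tgt(),quat(VY+a)); f=fy(); print("a%.2f"%a,f.round(2),"T%.2f"%ctrl.current_wrist_torque()[2])
    if a>.55: yt-=np.clip((12-f)*.0004,-.0006,.0006)
stat()
E
```

```text
0.0045 11.58
0.004067610176764541 12.45
a1.25 13.07 T-0.14
a1.11 11.59 T-0.15
a0.97 11.66 T-0.17
a0.83 11.69 T-0.21
a0.69 11.59 T-0.09
a0.56 12.29 T-0.10
a0.42 12.04 T-0.13
a0.28 11.54 T-0.09
a0.14 11.49 T-0.14
a0.00 11.35 T-0.01
a-0.04 11.86 T0.28
 t68.7 w0.0236 f59.4 F [ 0.4 12.1  2.2] T [2.18 0.16 0.28] p [0.5542 0.2238 0.1259]
```

```bash
python3 - <<'E'
from h import *
ctrl.let_go(); p=np.array(ctrl.current_position()); ctrl.line_to(p+[0,0,.07])
m=V(0,-.07); ctrl.movep(np.array([m[0],m[1],.25]),quat(VY)); ctrl.hold(.2); im,C=shot("w11"); np.savez("w11",p=pose()[0],q=pose()[1])
for o in tops(im,C,.048): print(((o["c"]-VO)@ux).round(4),((o["c"]-VO)@uy).round(4),o["size"],np.degrees(o["yaw"]-VY).round(1))
stat()
E
```

```text
0.0009 -0.0839 (64.9, 48.3) 88.8
0.1796 -0.1685 (27.1, 27.0) 55.6
 t70.6 w0.0855 f0.0 F [-0.1  0.2 -0.3] T [-0.04  0.01  0.01] p [0.5299 0.1521 0.2488]
```

View pics/w11.png

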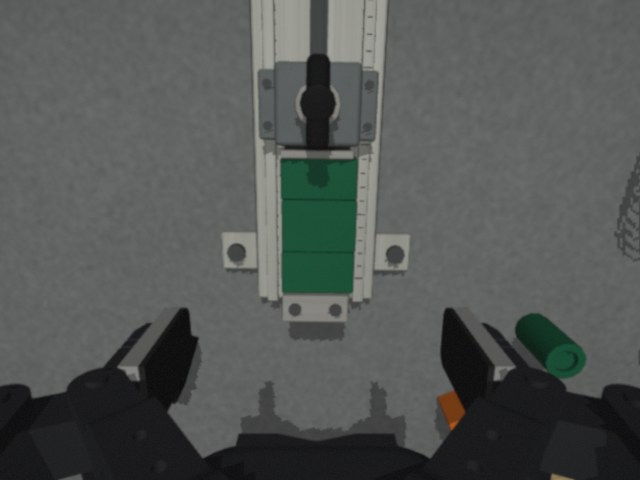

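```bash
python3 - <<'E'
from h import *
ctrl.movep(np.array([.45,.2,.36]),quat(0))
cv2.imwrite("pics/s12.png",snapshot("scene"))
E
```

```text
(no output)
```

View pics/s12.png

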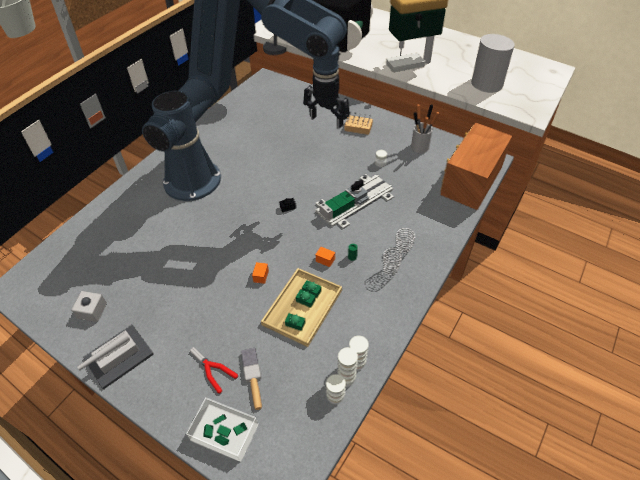

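The scene shows three models standing in the tray (around 305,300). The blanks are gripped in the vice (345,203), no green blanks are left on the bench, and the bystanders and look-alikes are where they started.

```bash
python3 -c "
from bench import sign_off; print(sign_off())"
```

```text
the job is handed in; nothing more can be done
None
```

The job is done and handed in after about 72 s of robot time: both models stand upright in the tray beside the old one, and the three blanks that were on the bench are gripped tight in one row in the vice, with the clamp handle turned fully home.

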